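Close the vent flaps round a grow tub's lid

ROBOT

A 6-joint arm with a two-finger parallel gripper is mounted at the origin on the work surface. World frame = base frame: x ahead of the robot, y to its left, z up, the work surface at z = 0. Lengths are in mm, angles in rad, forces in N, time in s.
With the tool pointing down it reaches from about 350 to 875 mm from the base axis. Payload 4.2 kg.
Tool frame: the origin (TCP) lies on the mounting face of the last link; the fingertips stand 173 mm ahead of it and the grasp point (between the pads) lies 155 mm ahead of it (tcp_to_grasp is the distance from the TCP to the grasp point, in mm); z points along the fingers, y is the direction in which the jaws open and shut (so a half turn about z gives the same grasp; the last joint's range is limited). The gripper opens to 85 mm and grips with 20 to 120 N. Pads are 22 mm wide; open, the fingers measure 114 mm over their backs; the gripper's body (76 mm by 85 mm) begins 54 mm behind the grasp point. The pads swing forward as they close: fully open they stand 13 mm farther back than shut.
Start: joints at [1.368, 0.385, 0.008, 0, -1.194, -0.259], TCP at [278.442, 559.527, 404.712] pointing down, gripper open.
Joint ranges: [-3.14, 3.14], [-1.21, 2.06], [-1.07, 1.41], [-3.16, 2.05], [-2.99, -0.16], [-3.1, 3.1]. Speed limits (rad/s): [2.79, 2.79, 3.14, 3.14, 3.14, 3.14].

INTERFACE

Orientations are given as a unit quaternion [x, y, z, w].
In Python, from bench import * gives the robot as it stands. The module is installed in compiled form; this text tells all that it offers.
- The arm moves only by the tool apply_moves, never from a script. Its arguments are lists of equal length, an entry for each row: "fingers": the closure, from 0 (fully open) to 1 (shut); "dp": the shift along the world's x, y, z in cm, a list of three; "yaw": the turn about the world's z in degrees. A call has 1 to 10 rows; each row is the pose to reach, as a shift and turn from the pose measured when the call began; what a row does not reach only later rows make up. A row lasts 1/10 s, in which the tool goes at most 50 mm and 8.59 degrees, less where a joint would pass 70% of its speed; a pose out of reach is approached as far as the arm can. A call with a gripper value outside its range is refused whole. The fingers move at their own pace and stop on an object; the grip force is fixed at half the most. Time passes only in rows, so rows that repeat a pose let the fingers close. It gives the time, the measured TCP pose, the force and the opening at its end, in the units of the state.
- read_state(): the state, without advancing time (a new reading comes with each control period).
- get_image(name): name is "scene" or "top" or "wrist"; returns a dict with "color" (384x512x3 uint8, blue, green, red), "mtx" (3x3 intrinsics, pixels), "camera_from_world" (4x4, takes a point from world to camera coordinates); the wrist camera has in their place "tool_from_camera" (4x4, takes a point from camera to tool coordinates, whose origin is the TCP and whose axes are the flange's). Camera axes: x right, y down, z forward; pixel columns grow to the right and rows downward; lengths in mm; the calibration is good to about 2 mm. A picture is of the moment at which its call begins: read the wrist's pose just before it. There is no depth.
- job_done(): hands the job in, once; it reports no verdict.
The state is a dict: "clock": time; "joints": joint angles; "joint_vel": joint speeds; "joint_efforts": joint torques, N m; "position": TCP position; "ee_rot": TCP orientation; "contact_force": force on the tool from outside, world axes, zero at the start; "wrist_torque": the same for the moment, N m; "gripper_width": finger opening in mm.
Only numpy, scipy, OpenCV 4.12 (cv2) and the standard library are available. Lean on these libraries where they do the work, as an engineer would, in place of code of your own. Each camera call takes 0.05 s, during which the arm holds its last target. There are 200 camera calls.

TASK

Close the six vent flaps on the round grow tub: run a fingertip lightly clockwise (seen from above) along the arc of flaps, just over the lid, so that it folds them down flat one after another, from the first to the last. Touch gently, without pushing hard on the tub, lifting it or shifting it, and leave the logger and ring on its lid and everything round it alone.

Things in the scene. Friction and masses are not known exactly. Their poses are not given: they have to be found in the camera images.
- tub: Round white plastic grow tub, 304 mm across its lid, lid top 100 mm above the table; stands loose, 4 kg or so. Origin: centre of its underside; z up. Six vents, each with a flap, lie in the lid in a row along an arc of radius 115 mm about the tub's axis; the other half of the circle has none.
- vent1 (a point): Centre of vent 1 on the lid's top surface (100 mm above the table), 115 mm from the tub's axis. Vent 1 begins the row; the others follow clockwise seen from above, 31.5 degrees (63 mm of arc) apart.
- flap1 (a joint): Grey flap over vent 1: 0 rad = closed, flat over the vent; 1.6 = just past upright, its stop. Each flap is a plate 34 x 34 x 4 mm. Its hinge lies along the tub's radius, on the counter-clockwise side of the vent, 18 mm before the vent's centre and 4 mm above the lid; its free end is 36 mm from the hinge. Closed, its top is 6 mm above the lid.
- vent2 (a point): Centre of vent 2 on the lid's top surface (100 mm above the table), 115 mm from the tub's axis. 
- flap2 (a joint): Grey flap over vent 2: 0 rad = closed, flat over the vent; 1.6 = just past upright, its stop. Like flap 1. An open flap is pushed over clockwise, down onto its vent, by a finger that runs along the row; it cannot be pushed over the other way.
- vent3 (a point): Centre of vent 3 on the lid's top surface (100 mm above the table), 115 mm from the tub's axis. 
- flap3 (a joint): Grey flap over vent 3: 0 rad = closed, flat over the vent; 1.6 = just past upright, its stop. Like flap 1. Hinge friction (0.02 N m) holds each flap where it is left.
- vent4 (a point): Centre of vent 4 on the lid's top surface (100 mm above the table), 115 mm from the tub's axis. 
- flap4 (a joint): Grey flap over vent 4: 0 rad = closed, flat over the vent; 1.6 = just past upright, its stop. Like flap 1.
- vent5 (a point): Centre of vent 5 on the lid's top surface (100 mm above the table), 115 mm from the tub's axis. 
- flap5 (a joint): Grey flap over vent 5: 0 rad = closed, flat over the vent; 1.6 = just past upright, its stop. Like flap 1.
- vent6 (a point): Centre of vent 6 on the lid's top surface (100 mm above the table), 115 mm from the tub's axis. Vent 6 ends the row.
- flap6 (a joint): Grey flap over vent 6: 0 rad = closed, flat over the vent; 1.6 = just past upright, its stop. Like flap 1.
- logger: Black data logger, 58 x 44 x 18 mm, lying loose at the middle of the lid. Origin: centre of underside.
- collar: White plastic ring, 44 mm across, 16 mm high, lying loose on the lid in the part of the circle without vents. Origin: centre of underside.
- jar: Glass jar with steel cap, 72 mm across, 110 mm high, on the table. Origin: centre of underside.
- sprayer: Clear bottle with black cap, 64 mm across, 170 mm high, on the table. Origin: centre of underside.
- beaker: Steel beaker, 76 mm across, 100 mm high, on the table. Origin: centre of underside.
- spatula: Black-handled spatula lying on the table beyond the tub.

How it is judged (in metres and radians):
On the way, in this order (a step that is already met when the one before it is completed fails the run):
1. flap 1 is folded down first (value of joint flap1 below 0.2 rad).
2. flap 2 is folded down, after flap 1 (value of joint flap2 below 0.2 rad).
3. flap 3 is folded down, after flap 2 (value of joint flap3 below 0.2 rad).
4. flap 4 is folded down, after flap 3 (value of joint flap4 below 0.2 rad).
5. flap 5 is folded down, after flap 4 (value of joint flap5 below 0.2 rad).
6. flap 6 is folded down, after flap 5 (value of joint flap6 below 0.2 rad).
At the end, for the whole second after the job is handed in: All six flaps are within 0.2 rad (11 degrees) of flat, and the tub stands at rest within 25 mm of where it was (value of joint each of flap1, flap2, flap3, flap4, flap5, flap6 below 0.2 rad and distance of tub from where it was at the start of the episode below 0.025 m and linear speed of tub below 0.02 m/s); the robot touches nothing.
It fails at once if the tub or a flap is pushed with more than 25 N (contact force between any of the fingers, the arm and tub above 25 N).
It fails at once if the tub is shifted or lifted by more than 25 mm (distance of tub from where it was at the start of the episode above 0.025 m).
It fails at once if the logger or the ring on the lid is moved by more than 20 mm (distance of any of logger, collar from where it was at the start of the episode above 0.02 m).
It fails at once if something standing round the tub is moved by more than 30 mm (distance of any of jar, sprayer, beaker, spatula from where it was at the start of the episode above 0.03 m).
It also fails if it takes over 48 s, if anything falls off the work surface, if the arm or the gripper's body presses on something with over 40 N, if the wrist force passes 120 N, or if a joint passes its speed limit or range.

## Working session

There is one attempt and no reset: what is moved stays moved. The work goes in short steps, Python scripts to look and compute and a tool call to move; the robot and the scene stay as the last step left them, time stands still between calls to the robot, and variables do not carry over. Pictures are saved under pics/ and viewed, about 8 in all and at most 12, crops included, and the job is handed in when it is done.

Besides the shell and the picture viewer there is one more tool, called after "Request:" as name([rows], argument=value, ...), one row to a line, values as JSON. apply_moves: Moves the arm, as the interface text tells. Its arguments: {"type":"object","properties":{"fingers":{"type":"array","items":{"type":"number"}},"dp":{"type":"array","items":{"type":"array","items":{"type":"number"}}},"yaw":{"type":"array","items":{"type":"number"}}},"required":["fingers","dp","yaw"]}

```bash
mkdir -p pics
python3 - <<'E'
from bench import *
import cv2,numpy as np
print(read_state())
for n in ("top","scene"):
    d=get_image(n); cv2.imwrite(f"pics/{n}0.png",d["color"]); np.savez(n+"0.npz",**d)
    print(n,d["mtx"].tolist(),np.round(d["camera_from_world"],4).tolist())
a=cv2.imread("pics/top0.png")
cv2.imwrite("pics/top0b.png",cv2.resize(a,(800,600),interpolation=cv2.INTER_CUBIC))
E
```

```text
{'clock': 0.0, 'joints': array([ 1.36756448e+00,  3.85576071e-01,  6.62366716e-03, -4.96566951e-04,
       -1.19400112e+00, -2.58596007e-01]), 'joint_vel': array([ 1.28934993e-03,  7.28341742e-04,  1.10117167e-05, -5.46114098e-05,
        1.15363250e-04, -2.70352949e-04]), 'joint_efforts': array([-1.12537145e-04, -3.92281222e+01,  1.88393158e+01,  4.18596447e+00,
       -4.76145142e-03,  1.01477930e-06]), 'position': array([278.3701881 , 559.35875938, 403.60889938]), 'ee_rot': array([ 9.73436073e-01, -2.28956319e-01, -2.00824870e-04,  1.08457433e-03]), 'contact_force': array([ 0.14090275,  0.169942  , -0.96726007]), 'wrist_torque': array([-0.00522334,  0.02053537,  0.00750304]), 'gripper_width': 85.46176550394414}
top [[431.750189134523, 0.0, 258.31510437902796], [0.0, 431.750189134523, 193.1048663644718], [0.0, 0.0, 1.0]] [[-0.022, -0.9998, -0.0035, -8.2655], [-0.9779, 0.0222, -0.2081, 629.036], [0.2081, -0.0011, -0.9781, 1506.5628], [0.0, 0.0, 0.0, 1.0]]
scene [[373.5045682667933, 0.0, 253.19612260055766], [0.0, 373.5045682667933, 189.63049944396784], [0.0, 0.0, 1.0]] [[-0.7222, 0.6917, 0.006, 422.0042], [0.4984, 0.5264, -0.6888, -220.5443], [-0.4796, -0.4945, -0.7249, 1569.3606], [0.0, 0.0, 0.0, 1.0]]
```

View pics/top0b.png

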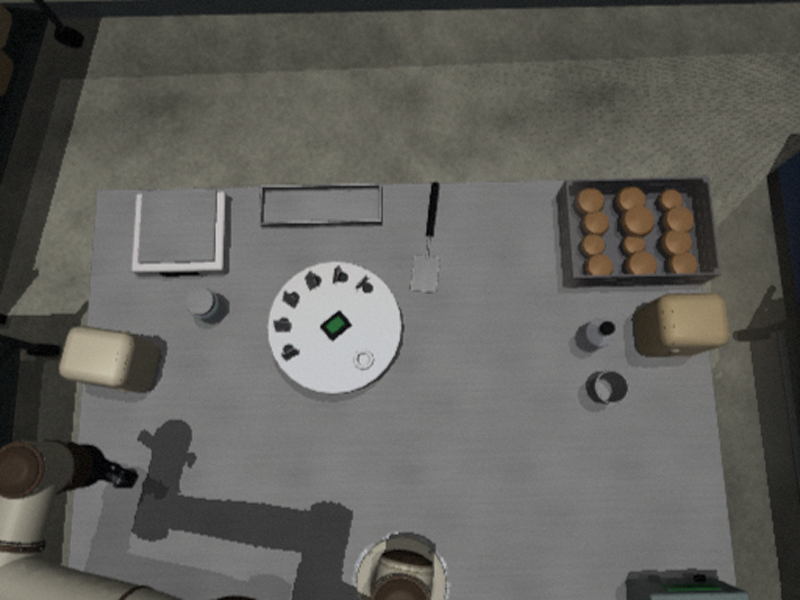

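View pics/scene0.png

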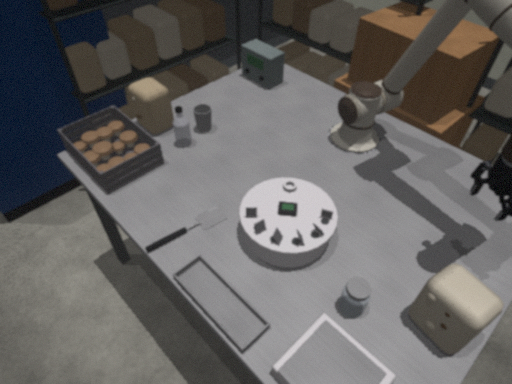

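The top view shows the tub at about (335,327) in the 800-px picture. The flaps run from (290,352), which is vent 1 on the left, clockwise over the top to (365,285), vent 6. The jar is at (205,305) and the ring at (363,360). The scene view agrees.

```bash
cat > h.py <<'E'
import numpy as np,cv2
def ray(d,uv,z):
    T=np.array(d["camera_from_world"]);R=T[:3,:3];c=-R.T@T[:3,3]
    uv=np.atleast_2d(uv).astype(float)
    v=(R.T@np.linalg.inv(d["mtx"])@np.c_[uv,np.ones(len(uv))].T).T
    s=(z-c[2])/v[:,2]; return c+s[:,None]*v
def proj(d,P):
    T=np.array(d["camera_from_world"]);q=(T[:3,:3]@np.atleast_2d(P).T).T+T[:3,3]
    q=(d["mtx"]@q.T).T; return q[:,:2]/q[:,2:]
E
python3 - <<'E'
from h import *
from scipy.optimize import least_squares
def outline(n,seed):
    d=np.load(n+"0.npz"); g=cv2.cvtColor(d["color"],cv2.COLOR_BGR2GRAY)
    m=(g>(185 if n=="top" else 165)).astype(np.uint8)
    k,l=cv2.connectedComponents(m); c=max(cv2.findContours((l==l[seed[1],seed[0]]).astype(np.uint8),0,1)[0],key=cv2.contourArea)
    return d,cv2.convexHull(c)[:,0,:]
d,h=outline("top",(225,225)); 
P=ray(d,h,100)[:,:2]
s=least_squares(lambda p:np.hypot(*(P-p[:2]).T)-p[2],[*P.mean(0),150],loss="soft_l1"); print("top",s.x,np.abs(s.fun).max(),len(P))
C=s.x[:2]
L=np.load("scene0.npz")
img=d["color"].copy()
S=4; u,v=proj(d,[*C,100])[0].astype(int)
def crop(d,r,n,C):
    u,v=proj(d,[*C,100])[0].astype(int); x0,y0=u-r,v-r
    im=cv2.resize(d["color"][y0:y0+2*r,x0:x0+2*r],(600,600),interpolation=cv2.INTER_CUBIC);f=300/r
    t=np.linspace(0,2*np.pi,200)
    for rad in (152,115):
        q=(proj(d,np.c_[C[0]+rad*np.cos(t),C[1]+rad*np.sin(t),100+0*t])-[x0,y0]+.5)*f
        cv2.polylines(im,[q.astype(int)],True,(0,0,255) if rad>150 else (0,255,0),1)
    for a in range(0,360,30):
        q=(proj(d,[C[0]+140*np.cos(np.radians(a)),C[1]+140*np.sin(np.radians(a)),100])[0]-[x0,y0]+.5)*f
        cv2.putText(im,str(a),q.astype(int),0,.4,(255,0,0),1)
    return im
a=crop(d,50,"",C); b=crop({k:L[k] for k in L},60,"",C)
cv2.imwrite("pics/c1.png",cv2.resize(np.hstack([a,b]),(800,400)))
cv2.imwrite("pics/c1.png",np.hstack([a,b])[:, :] if 0 else cv2.resize(np.hstack([a,b]),(800,400),interpolation=cv2.INTER_AREA))
np.save("C.npy",C)
E
```

```text
top [570.45156199 137.40154273 147.82286932] 1.5344183667283744 39
```

View pics/c1.png

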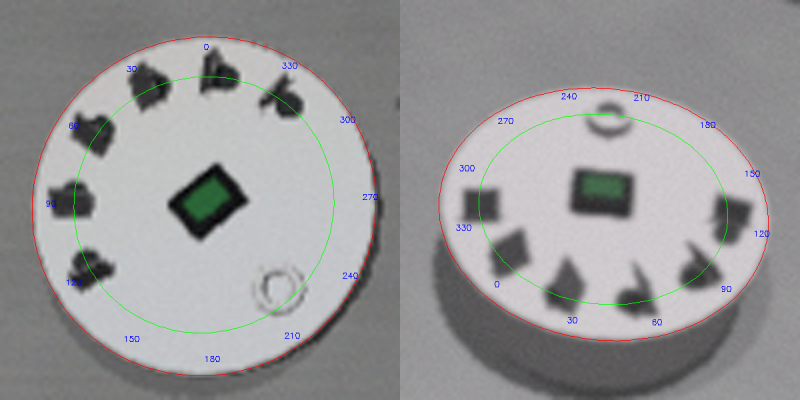

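The lid fit matches in both views, with the centre near (570.5, 137.4). I'll move above the tub with the fingers shut and look from closer.

Request:
apply_moves([
  [1.4,-2,0],
  [4.2,-6,0],
  [7,-10,0],
  [10,-14,0],
  [13,-18.5,0],
  [16,-23,0],
  [19,-27,0],
  [22,-31,0],
  [24.5,-35,0],
  [26,-37,0],
], fingers=[1,1,1,1,1,1,1,1,1,1], yaw=[0,0,0,0,0,0,0,0,0,0])

```text
clock: 1.1
position: [539.4, 186.5, 403.3]
ee_rot: [0.973, -0.23, -0.001, 0.001]
contact_force: [-0.6, -0.3, -0.2]
gripper_width: 0.3
```

```bash
cat >> h.py <<'E'
from scipy.spatial.transform import Rotation as Rn
def wrist():
    from bench import read_state,get_image
    s=read_state(); d=dict(get_image("wrist"))
    W=np.eye(4);W[:3,:3]=Rn.from_quat(s["ee_rot"]).as_matrix();W[:3,3]=s["position"]
    d["camera_from_world"]=np.linalg.inv(W@np.array(d["tool_from_camera"])); return s,d
def draw(d,C,a1,z=100):
    im=d["color"].copy();t=np.linspace(0,2*np.pi,200)
    for r in (152,115):
        cv2.polylines(im,[proj(d,np.c_[C[0]+r*np.cos(t),C[1]+r*np.sin(t),z+0*t]).astype(int)],True,(0,0,255),1)
    for k in range(6):
        a=np.radians(a1-31.5*k);er=np.array([np.cos(a),np.sin(a),0]);et=np.array([np.sin(a),-np.cos(a),0])
        c=np.array([*C,z+4])+115*er
        q=[c+x*er+y*et for x,y in((17,-18),(17,18),(-17,18),(-17,-18))]
        cv2.polylines(im,[proj(d,q).astype(int)],True,(0,255,0),1)
        cv2.line(im,*[tuple(map(int,p)) for p in proj(d,q[0:1]+q[3:4])],(255,0,255),2)
    return im
E
python3 - <<'E'
from h import *
s,d=wrist(); print(s["clock"],s["position"],s["gripper_width"],s["contact_force"],Rn.from_quat(s["ee_rot"]).as_euler("xyz",degrees=True))
np.savez("w0.npz",**d)
cv2.imwrite("pics/w0.png",cv2.resize(draw(d,np.load("C.npy"),117),(800,600),interpolation=cv2.INTER_CUBIC))
E
```

```text
1.1 [539.41104554 186.50769348 403.25740295] 0.2684029548657627 [-0.58599464 -0.34464397 -0.22176765] [ 1.79824000e+02  2.79933025e-02 -2.66110713e+01]
```

View pics/w0.png

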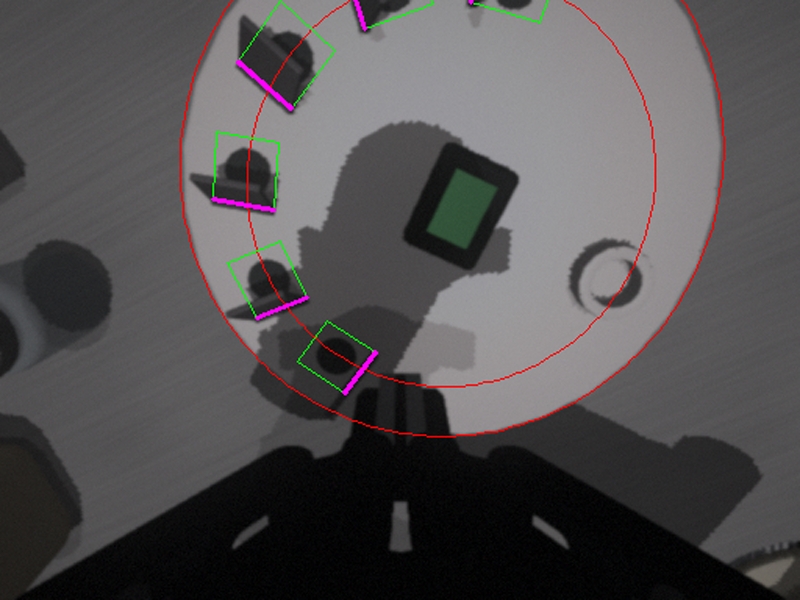

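The overlay with vent 1 at 117° fits the dark vents and hinge lines well: vent 1 at (335,355), vent 2 at (270,278). All the flaps stand near upright. I'll go down on the counter-clockwise side of flap 1, at 143°.

Request:
apply_moves([
  [-2,0.7,-2],
  [-4,1.4,-4],
  [-6.1,2,-6],
  [-6.1,2,-8],
  [-6.1,2,-9],
  [-6.1,2,-10],
  [-6.1,2,-10.5],
  [-6.1,2,-11],
  [-6.1,2,-11],
  [-6.1,2,-11],
], fingers=[1,1,1,1,1,1,1,1,1,1], yaw=[0,0,0,0,0,0,0,0,0,0])

```text
clock: 2.15
position: [480.2, 204.7, 293.5]
ee_rot: [0.973, -0.231, 0.0, 0.002]
contact_force: [-1.1, 1.0, -0.4]
gripper_width: 0.2
```

```bash
cat > plan.py <<'E'
# rows along the arc: python3 plan.py end_angle [step_deg] ; relative to the measured pose
import sys; from h import *; from bench import read_state
s=read_state(); C=np.load("C.npy"); p=s["position"]
th=np.degrees(np.arctan2(p[1]-C[1],p[0]-C[0])); print(s["clock"],p.round(1),"ang",th.round(1),"r",np.hypot(*(p[:2]-C)).round(1),"F",s["contact_force"].round(1))
a0,a1=float(sys.argv[1]),float(sys.argv[2]); a=np.radians(np.linspace(a0,a1,11)[1:])
T=np.c_[C[0]+115*np.cos(a),C[1]+115*np.sin(a),0*a+282]
print((np.round((T-p)/10,1)).tolist())
E
python3 plan.py 143 111.5
python3 - <<'E'
from h import *
s,d=wrist()
cv2.imwrite("pics/w1.png",draw(d,np.load("C.npy"),117))
d=get=__import__("bench").get_image("scene"); C=np.load("C.npy")
u,v=proj(d,[*C,110])[0].astype(int)
cv2.imwrite("pics/s1.png",cv2.resize(d["color"][v-75:v+75,u-100:u+100],(800,600),interpolation=cv2.INTER_CUBIC))
E
```

```text
2.15 [480.2 204.7 293.5] ang 143.3 r 112.6 F [-1.1  1.  -0.4]
[[0.2, 0.7, -1.1], [0.7, 1.2, -1.1], [1.1, 1.6, -1.1], [1.6, 2.0, -1.1], [2.1, 2.4, -1.1], [2.6, 2.8, -1.1], [3.1, 3.1, -1.1], [3.7, 3.4, -1.1], [4.2, 3.7, -1.1], [4.8, 4.0, -1.1]]
```

View pics/s1.png

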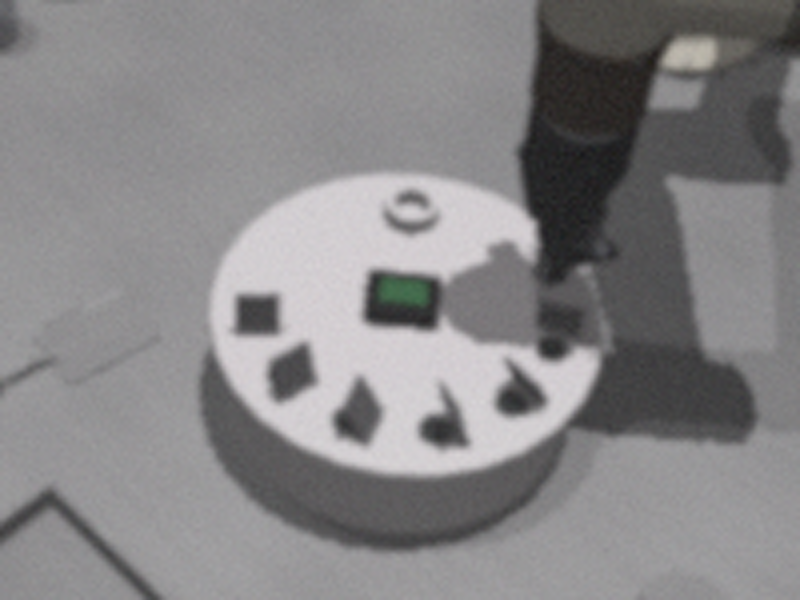

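View pics/w1.png

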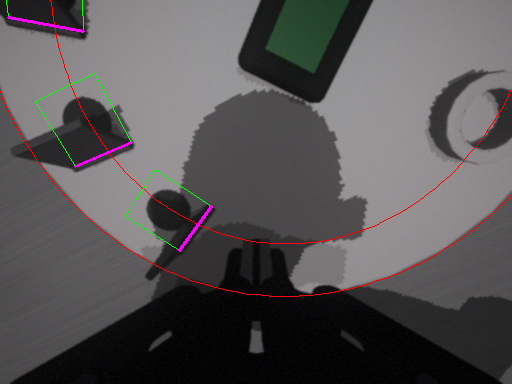

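The fingertips are just outside flap 1 (hinge at (195,228) in the wrist view), with free lid below them. I'll go down the last 11 mm and start the sweep.

Request:
apply_moves([
  [0,0.2,-0.6],
  [-0.1,0.2,-1.1],
  [-0.1,0.2,-1.1],
  [0.2,0.6,-1.1],
  [0.5,0.9,-1.1],
  [0.8,1.3,-1.1],
  [1.1,1.6,-1.1],
  [1.4,1.8,-1.1],
  [1.6,2.0,-1.1],
  [1.9,2.2,-1.1],
], fingers=[1,1,1,1,1,1,1,1,1,1], yaw=[0,0,0,0,0,0,0,0,0,0])

```text
clock: 3.25
position: [498.5, 225.9, 281.9]
ee_rot: [0.973, -0.232, -0.002, 0.003]
contact_force: [-3.2, -3.4, 1.5]
gripper_width: 0.1
```

```bash
python3 plan.py 128 105
```

```text
3.25 [498.5 225.9 281.9] ang 129.1 r 114.1 F [-3.2 -3.4  1.5]
[[0.5, 0.5, 0.0], [0.9, 0.7, 0.0], [1.3, 1.0, 0.0], [1.7, 1.2, 0.0], [2.1, 1.4, 0.0], [2.5, 1.6, 0.0], [2.9, 1.8, 0.0], [3.3, 2.0, 0.0], [3.8, 2.1, 0.0], [4.2, 2.3, 0.0]]
```

Request:
apply_moves([
  [0.4,0.4,0],
  [0.8,0.7,0],
  [1.3,1.0,0],
  [1.7,1.2,0],
  [2.1,1.4,0],
  [2.5,1.6,0],
  [2.9,1.8,0],
  [3.3,2.0,0],
  [3.8,2.1,0],
  [4.2,2.3,0],
], fingers=[1,1,1,1,1,1,1,1,1,1], yaw=[0,0,0,0,0,0,0,0,0,0])

```text
clock: 4.25
position: [540.9, 249.0, 281.9]
ee_rot: [0.973, -0.232, -0.001, 0.003]
contact_force: [0.2, 0.5, -0.0]
gripper_width: -0.1
```

```bash
python3 plan.py 103 75
python3 - <<'E'
from h import *
from bench import get_image
d=get_image("scene"); C=np.load("C.npy")
u,v=proj(d,[*C,110])[0].astype(int)
cv2.imwrite("pics/s2.png",cv2.resize(d["color"][v-60:v+60,u-80:u+80],(800,600),interpolation=cv2.INTER_CUBIC))
E
```

```text
4.25 [540.9 249.  281.9] ang 104.8 r 115.5 F [ 0.2  0.5 -0. ]
[[0.9, 0.2, 0.0], [1.5, 0.2, 0.0], [2.0, 0.3, 0.0], [2.6, 0.3, 0.0], [3.2, 0.3, 0.0], [3.7, 0.3, 0.0], [4.3, 0.3, 0.0], [4.8, 0.2, 0.0], [5.4, 0.1, 0.0], [5.9, -0.1, 0.0]]
```

View pics/s2.png

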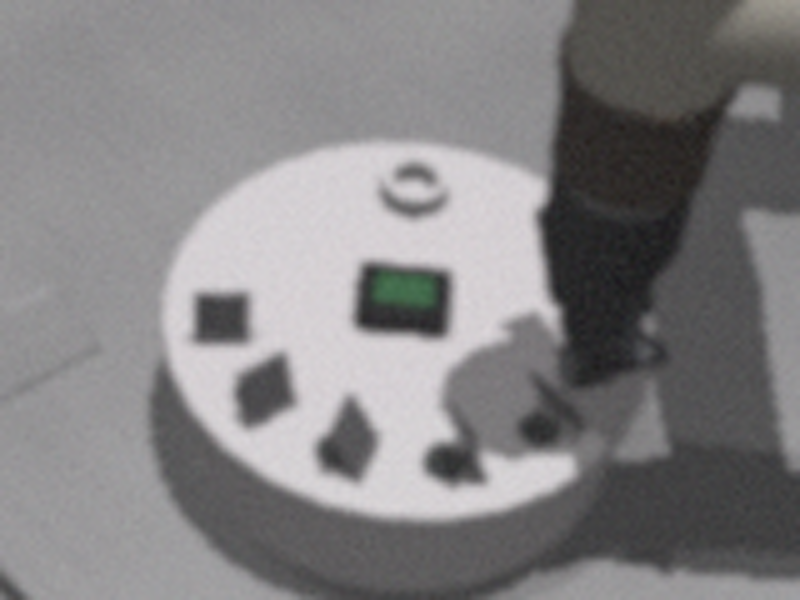

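Flap 2 is still upright at (550,400), and the finger stands past flap 1's free end. To be sure flap 1 is flat, I'll come down a little here and watch the force.

Request:
apply_moves([
  [0,0,-0.1],
  [0,0,-0.1],
  [0,0,-0.2],
  [0,0,-0.2],
], fingers=[1,1,1,1], yaw=[0,0,0,0])

```text
clock: 4.7
position: [541.3, 249.3, 279.9]
ee_rot: [0.973, -0.232, -0.001, 0.003]
contact_force: [-0.2, -0.3, -0.3]
gripper_width: 0.2
```

No contact with the tip at 107 mm, so flap 1 is within a few hundredths of a radian of flat. I'll sweep on at TCP z = 280.5.

Request:
apply_moves([
  [0.4,0.1,0],
  [1.0,0.2,0.05],
  [1.6,0.3,0.05],
  [2.2,0.3,0.05],
  [2.8,0.3,0.05],
  [3.4,0.3,0.05],
  [4.0,0.3,0.05],
  [4.6,0.2,0.05],
  [5.2,0.1,0.05],
  [5.8,0,0.05],
], fingers=[1,1,1,1,1,1,1,1,1,1], yaw=[0,0,0,0,0,0,0,0,0,0])

```text
clock: 5.7
position: [599.9, 249.2, 280.3]
ee_rot: [0.973, -0.232, -0.001, 0.003]
contact_force: [-0.4, 1.1, 0.2]
gripper_width: 0.2
```

```bash
sed -i 's/+282/+280.5/' plan.py; python3 plan.py 75 43
```

```text
5.7 [599.9 249.2 280.3] ang 75.2 r 115.6 F [-0.4  1.1  0.2]
[[0.6, -0.3, 0.0], [1.2, -0.5, 0.0], [1.8, -0.7, 0.0], [2.4, -1.0, 0.0], [3.0, -1.3, 0.0], [3.5, -1.7, 0.0], [4.0, -2.0, 0.0], [4.5, -2.4, 0.0], [5.0, -2.9, 0.0], [5.5, -3.3, 0.0]]
```

Run:
```python
from h import *
from bench import get_image
d=get_image("scene"); C=np.load("C.npy")
u,v=proj(d,[*C,110])[0].astype(int)
cv2.imwrite("pics/s3.png",cv2.resize(d["color"][v-60:v+60,u-80:u+80],(800,600),interpolation=cv2.INTER_CUBIC))
```

```text
(no output)
```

View pics/s3.png

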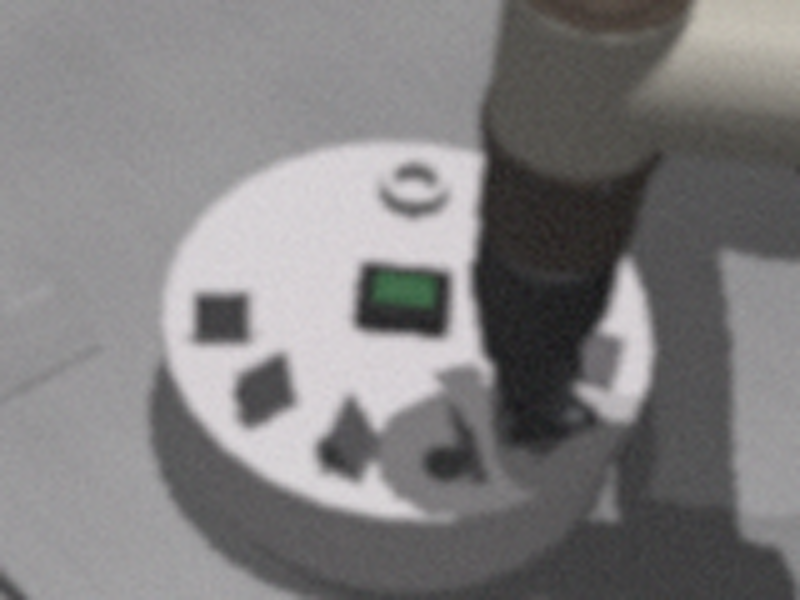

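Flap 1 lies flat, a light grey square at (602,358), and flap 3 still stands at (470,440). The tub, logger and ring haven't moved, so I'll continue.

Request:
apply_moves([
  [0.4,-0.2,0],
  [1.0,-0.4,0],
  [1.7,-0.7,0],
  [2.3,-1.0,0],
  [2.9,-1.3,0],
  [3.5,-1.7,0],
  [4.0,-2.0,0],
  [4.5,-2.4,0],
  [5.0,-2.9,0],
  [5.5,-3.3,0],
], fingers=[1,1,1,1,1,1,1,1,1,1], yaw=[0,0,0,0,0,0,0,0,0,0])

```text
clock: 6.75
position: [656.1, 215.5, 280.1]
ee_rot: [0.973, -0.232, -0.001, 0.003]
contact_force: [-0.1, 0.0, 0.4]
gripper_width: 0.1
```

```bash
python3 plan.py 42 11
```

```text
6.75 [656.1 215.5 280.1] ang 42.4 r 115.9 F [-0.1  0.   0.4]
[[0.4, -0.6, 0.0], [0.8, -1.1, 0.0], [1.1, -1.6, 0.0], [1.4, -2.1, 0.0], [1.7, -2.7, 0.0], [2.0, -3.2, 0.0], [2.2, -3.8, 0.0], [2.4, -4.4, 0.0], [2.6, -5.0, 0.0], [2.7, -5.6, 0.0]]
```

Request:
apply_moves([
  [0.3,-0.4,0],
  [0.7,-1.0,0],
  [1.1,-1.6,0],
  [1.4,-2.1,0],
  [1.7,-2.7,0],
  [2.0,-3.2,0],
  [2.2,-3.8,0],
  [2.4,-4.4,0],
  [2.6,-5.0,0],
  [2.7,-5.6,0],
], fingers=[1,1,1,1,1,1,1,1,1,1], yaw=[0,0,0,0,0,0,0,0,0,0])

```text
clock: 7.75
position: [683.2, 158.8, 280.0]
ee_rot: [0.973, -0.232, -0.001, 0.003]
contact_force: [0.3, -0.3, 0.5]
gripper_width: 0.1
```

```bash
python3 plan.py 10.5 -20
```

```text
7.75 [683.2 158.8 280. ] ang 10.7 r 114.8 F [ 0.3 -0.3  0.5]
[[0.1, -0.6, 0.1], [0.2, -1.3, 0.1], [0.2, -1.9, 0.1], [0.2, -2.5, 0.1], [0.2, -3.1, 0.1], [0.1, -3.7, 0.1], [0.0, -4.3, 0.1], [-0.1, -4.9, 0.1], [-0.3, -5.5, 0.1], [-0.5, -6.1, 0.1]]
```

Request:
apply_moves([
  [0.1,-0.5,0],
  [0.2,-1.1,0],
  [0.2,-1.8,0],
  [0.2,-2.4,0],
  [0.2,-3.0,0],
  [0.1,-3.6,0],
  [0,-4.2,0],
  [-0.1,-4.8,0],
  [-0.3,-5.4,0],
  [-0.5,-6.0,0],
], fingers=[1,1,1,1,1,1,1,1,1,1], yaw=[0,0,0,0,0,0,0,0,0,0])

```text
clock: 8.75
position: [677.9, 98.1, 279.7]
ee_rot: [0.973, -0.232, -0.001, 0.003]
contact_force: [-0.3, 0.6, -0.9]
gripper_width: -0.2
```

```bash
python3 plan.py -20 -55
```

```text
8.75 [677.9  98.1 279.7] ang -20.1 r 114.5 F [-0.3  0.6 -0.9]
[[-0.2, -0.7, 0.1], [-0.5, -1.3, 0.1], [-0.8, -1.9, 0.1], [-1.2, -2.5, 0.1], [-1.6, -3.1, 0.1], [-2.1, -3.6, 0.1], [-2.5, -4.1, 0.1], [-3.1, -4.6, 0.1], [-3.6, -5.1, 0.1], [-4.2, -5.5, 0.1]]
```

Request:
apply_moves([
  [-0.2,-0.6,0.05],
  [-0.5,-1.2,0.05],
  [-0.8,-1.8,0.05],
  [-1.2,-2.4,0.05],
  [-1.6,-3.0,0.05],
  [-2.1,-3.6,0.05],
  [-2.5,-4.1,0.05],
  [-3.1,-4.6,0.05],
  [-3.6,-5.1,0.05],
  [-4.2,-5.5,0.05],
], fingers=[1,1,1,1,1,1,1,1,1,1], yaw=[0,0,0,0,0,0,0,0,0,0])

```text
clock: 9.75
position: [635.3, 42.5, 279.9]
ee_rot: [0.973, -0.232, -0.002, 0.004]
contact_force: [-0.2, -0.3, -1.1]
gripper_width: 0.2
```

Request:
apply_moves([
  [-0.5,-0.4,0],
  [-0.8,-0.6,0.5],
  [-0.8,-0.6,2],
  [-0.8,-0.6,4],
  [-0.8,-0.6,7],
  [-2,0,10],
  [-5,1,12],
  [-8,2,13],
  [-11,3,13],
  [-13,4,13],
], fingers=[1,1,1,1,1,1,1,1,1,1], yaw=[0,0,0,0,0,0,0,0,0,0])

```text
clock: 10.75
position: [503.3, 82.4, 410.9]
ee_rot: [0.973, -0.232, -0.001, 0.003]
contact_force: [0.9, 0.2, 1.0]
gripper_width: -0.2
```

Run:
```python
from h import *
from bench import get_image,read_state
C=np.load("C.npy"); o=[]
for n in ("scene","top"):
    d=get_image(n); u,v=proj(d,[*C,110])[0].astype(int)
    o.append(cv2.resize(d["color"][v-60:v+60,u-60:u+60],(400,400),interpolation=cv2.INTER_CUBIC))
cv2.imwrite("pics/s4.png",np.hstack(o))
s,d=wrist(); cv2.imwrite("pics/w4.png",draw(d,C,117)); print(s["clock"],s["position"],s["contact_force"])
```

```text
10.85 [503.03712902  82.79948105 410.99737862] [ 0.15567998 -0.63309471  0.34945282]
```

View pics/s4.png

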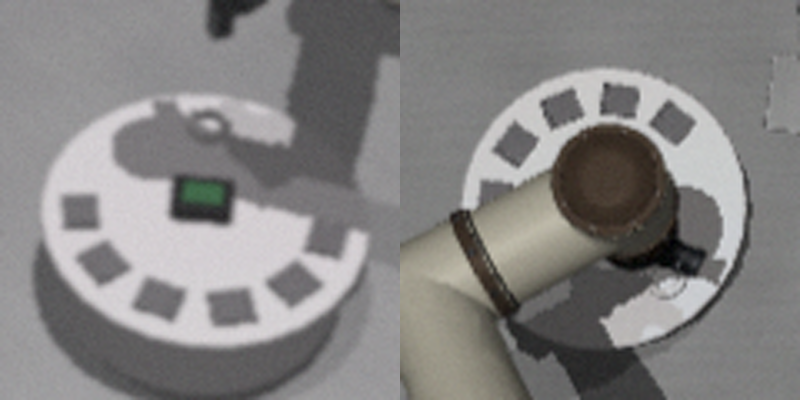

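View pics/w4.png

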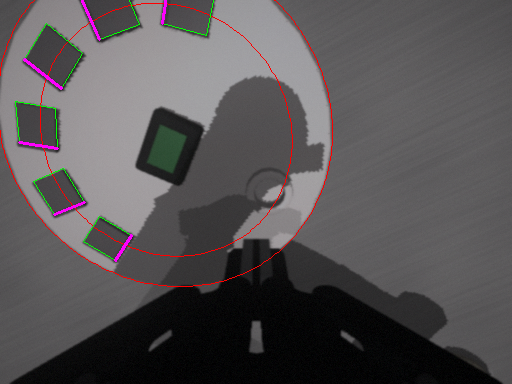

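All six flaps lie flat within their outlines, and the tub, logger and ring haven't moved. The arm is clear, so I'm handing in.

```bash
python3 -c "
from bench import *
print(read_state()['joint_vel'].round(3)); print(job_done())"
```

```text
[-0.022  0.037  0.033  0.007  0.005  0.005]
the job is handed in; nothing more can be done
None
```

All six flaps are closed and the job is handed in at about 11 s of the 48 s allowed; no verdict was reported.

- **Method:** I ran the shut fingertips clockwise along the 115 mm arc, from before flap 1 to past flap 6. They ran about 9 mm above the lid for flap 1 and about 7 mm for the rest.
- **Force:** I read the force at the end of each move call. The largest reading was about 5 N, as flap 1 began to fold; all later ones were about 1 N. Peaks between readings were not seen.
- **Order:** Pictures showed flap 2 still standing after the finger passed flap 1, and flap 3 still standing after flap 2. For flaps 4 to 6 I took no picture on the way and relied on the arm's position along the arc.
- **Last check:** In the scene and wrist views all six flaps lie flat. In the wrist view their outlines, the tub, logger and ring still match the positions measured at the start, and the arm stands clear. I did not look again at the jar, sprayer, beaker and spatula, but the arm stayed well clear of them.

No check failed or disagreed.

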